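# Take the red transport bar off its test stand

### The job

Release the test stand that is locked with the red transport bar: lift the red bar straight up out of its two open U brackets, keeping it level so that both ends come clear together, then lay it gently lengthwise in the middle of the yellow tray, across its two black rubber strips, and let go. Leave the blue bar seated in its own stand.

Things in the scene. Friction and masses are not known exactly. Their poses are not given: they have to be found in the camera images.
- red_bar_center (a point): RED straight bar, 200 long x 22 wide x 24 high (mm), flat faces, black ends, about 0.3 kg; to be moved. Point: the bar's centre (12 mm above its underside); y axis along the bar, z up. It starts lying loose (no latch) in the red stand's two U brackets, parallel to the stand's y, within 8 mm of the middle, centre 72 mm above the table.
- red_stand: Fixed stand, light grey plate 110 x 200 mm, that holds the red bar. Origin: plate centre, on the table; y along the bar, z up. Steel U brackets at y = -70 and +70 mm, 24 long (y), 42 wide; slot 30 mm wide, open at top and ends, floor 60 mm and cheek tops 92 mm above the table. Between them a flat toothed ring, top 37 mm above the table: 23 mm free under the bar.
- blue_bar_center (a point): BLUE bar, same size as the red one, lying in the same way in an identical fixed stand of its own; it must stay there. Point: the bar's centre, 72 mm above the table; y axis along the bar, z up.
- tray: Fixed yellow open tray for the red bar, outside 150 (x) x 250 mm (y), walls 4 mm thick, rim 34 mm above the table. Origin: centre of its underside, on the table; y lengthwise, z up. Two black rubber strips 20 mm wide run across it (along x) at y = -55 and +55 mm, tops 20 mm above the table, so a bar laid on them has its centre 32 mm above the table.
Things that resemble listed ones, but are neither listed nor needed, are in the scene too. Of the things that look like the part that bears blue_bar_center, the smallest one is meant.

How it is judged (in metres and radians):
On the way:
1. the red bar is level (within 10 degrees) above its own brackets: centre over 118 mm above the table, within 40 mm sideways of its stand's middle (height (world z) of red_bar_center above 0.118 m and horizontal distance between red_bar_center and red_stand below 0.04 m and angle between red_bar_center's own y axis and vertical between 1.396 and 1.746 rad), for 0.1 s.
At the end, for the whole second after the job is handed in: The red bar lies still and let go in the yellow tray, flat on both rubber strips, its centre within 45 mm across and 22 mm along of the tray's centre, lengthwise within 17 degrees; the blue bar is within 12 mm of where it started and upright in its brackets (x of red_bar_center in the frame of tray between -0.045 and 0.045 m and y of red_bar_center in the frame of tray between -0.022 and 0.022 m and z of red_bar_center in the frame of tray between 0.026 and 0.039 m and angle between the y axis of red_bar_center and the y axis of tray, either way round below 0.3 rad and angle between red_bar_center's own y axis and vertical between 1.5 and 1.64 rad and linear speed of red_bar below 0.02 m/s and contact force between red_bar and the fingers below 0.1 N and distance of blue_bar_center from where it was at the start of the episode below 0.012 m and angle between blue_bar_center's own z axis and vertical below 0.17 rad); the robot touches nothing.
It fails at once if the red bar tips more than 20 degrees from level (angle between red_bar_center's own y axis and vertical below 1.22 rad or angle between red_bar_center's own y axis and vertical above 1.92 rad).
It fails at once if the red bar is dropped or thrown (moving faster than 0.8 m/s out of the fingers, as after a fall of more than about 35 mm) (linear speed of red_bar above 0.8 m/s and contact force between red_bar and the fingers below 0.1 N).
It fails at once if the blue bar is displaced by more than 20 mm (distance of blue_bar_center from where it was at the start of the episode above 0.02 m).
It also fails if it takes over 38 s, if anything falls off the work surface, if the arm or the gripper's body presses on something with over 40 N, if the wrist force passes 120 N, or if a joint passes its speed limit or range.

### The arm

A 7-joint arm with a two-finger parallel gripper is mounted at the origin on the work surface. World frame = base frame: x ahead of the robot, y to its left, z up, the work surface at z = 0. Lengths are in mm, angles in rad, forces in N, time in s.
With the tool pointing down it reaches from about 400 to 850 mm from the base axis. Payload 4.5 kg.
Tool frame: the origin (TCP) lies midway between the tips of the shut fingers; the grasp point (between the pads) lies pinch_z behind it (pinch_z is the distance from the TCP to the grasp point, in mm); z points along the fingers, y is the line along which they close (so a half turn about z gives the same grasp; the last joint's range is limited). The gripper opens to 88 mm and grips with 3 to 60 N. Pads are 18 mm wide; open, the fingers measure 123 mm over their backs; the gripper's body (75 mm by 187 mm) begins 45 mm behind the grasp point.
Start: joints at [1.139, 0.689, -0.195, 1.565, 0.157, 0.902, -0.215], TCP at [280.742, -558.424, 238.743] pointing down, gripper open.
Joint ranges: [-3.01, 3.01], [-0.46, 2.08], [-1.47, 1.51], [0.13, 2.56], [-1, 4.14], [0.04, 2.09], [-2.66, 2.66]. Speed limits (rad/s): [2.57, 2.57, 3.14, 3.14, 3.14, 3.14, 3.14].

### API

Orientations are given as a 3x3 rotation matrix whose columns are the frame's x, y, z axes.
In Python, from cell import get_obs, camera, finish_job, pinch_z gives the robot as it stands. The module is installed in compiled form; this text tells all that it offers.
- The arm moves only by the tool move_arm, never from a script. Its argument "targets" is a list of rows, each an object with "translation": the shift along the tool's x, y, z in m, a list of three; "delta_rot": the turn, a rotation vector about the tool's x, y, z in rad, a list of three; "hand": the opening, from 0 (shut) to 1 (fully open). In form: [{"translation": [x, y, z], "delta_rot": [rx, ry, rz], "hand": hand}, ...]. A call has 1 to 12 rows; each row is the pose to reach, as a shift and turn from the pose commanded when the call began, along the tool's axes at that moment; what a row does not reach only later rows make up. A row lasts 1/10 s, in which the tool goes at most 50 mm and 8.59 degrees, less where a joint would pass 70% of its speed; a pose out of reach is approached as far as the arm can. A call with a gripper value outside its range is refused whole. The fingers move at their own pace and stop on an object; "force" is the grip in N (left out, the last holds). Time passes only in rows, so rows that repeat a pose let the fingers close. It gives the time, the measured TCP pose, the force, the opening and the grip force at its end, in the units of the state.
- get_obs(): the state, without advancing time (a new reading comes with each control period).
- camera(name): name is "side" or "top"; returns a dict with "img" (400x640x3 uint8, red, green, blue), "K" (3x3 intrinsics, pixels), "rvec" (rotation vector, rad) and "tvec" (3), from world to camera coordinates, as OpenCV has them. Camera axes: x right, y down, z forward; pixel columns grow to the right and rows downward; lengths in mm; the calibration is good to about 2 mm. A picture is of the moment at which its call begins. There is no depth.
- finish_job(): hands the job in; it is judged then, once.
The state is a dict: "time_s": time; "qpos": joint angles; "joint_velocities": joint speeds; "tau": joint torques, N m; "tool_pos": TCP position; "tool_rot": TCP orientation; "contact_force": force on the tool from outside, world axes, zero at the start; "torque": the same for the moment, N m; "grip_width": opening from 0.0 (shut) to 1.0 (fully open); "grip_force": force on a finger pad.
Only numpy, scipy, OpenCV 4.12 (cv2) and the standard library are available. Lean on these libraries where they do the work, as an engineer would, in place of code of your own. Each camera call takes 0.05 s, during which the arm holds its last target. There are 200 camera calls.

## Working session

There is one attempt and no reset: what is moved stays moved. The work goes in short steps, Python scripts to look and compute and a tool call to move; the robot and the scene stay as the last step left them, time stands still between calls to the robot, and variables do not carry over. Pictures are saved under pics/ and viewed, at most 10 in all, crops included, and the job is handed in when it is done.

Besides the shell and the picture viewer there is one more tool, called after "Call:" in YAML: its name, and indented under it one key for each argument. move_arm: Moves the arm, as the interface text tells. Its arguments: {"type":"object","properties":{"targets":{"type":"array"},"force":{"type":"number"}},"required":["targets"]}

```bash
mkdir -p pics
python3 - <<'E'
from cell import *
import cv2,pickle
d={}
for n in("top","side"):
    c=camera(n);d[n]=c;cv2.imwrite(f"pics/{n}0.png",c["img"][:,:,::-1])
pickle.dump(d,open("cams.pkl","wb"))
s=get_obs();print(s["time_s"],s["tool_pos"],s["tool_rot"],s["grip_width"],pinch_z)
for n in d: print(n,d[n]["K"],d[n]["rvec"],d[n]["tvec"])
E
```

```text
0.1 [ 280.38335573 -557.93928166  237.97944421] [[ 8.93427269e-01  4.49206958e-01 -9.07620591e-04]
 [ 4.49207842e-01 -8.93426151e-01  1.42380084e-03]
 [-1.71310727e-04 -1.67977279e-03 -9.99998575e-01]] 1.0021764374066018 18.700000000000003
top [[371.86704675   0.         318.5656768 ]
 [  0.         371.86704675 205.40910114]
 [  0.           0.           1.        ]] [ 2.13374398 -2.19370349  0.10875036] [ 22.38526011 463.80165878 850.00488316]
side [[368.54151332   0.         319.04414462]
 [  0.         368.54151332 200.49533213]
 [  0.           0.           1.        ]] [ 0.11011838 -2.86994687  1.24780249] [454.04185838  83.51136777 895.32377632]
```

View pics/top0.png

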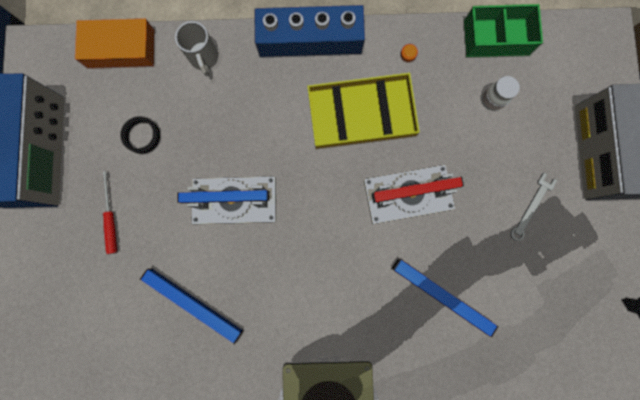

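View pics/side0.png

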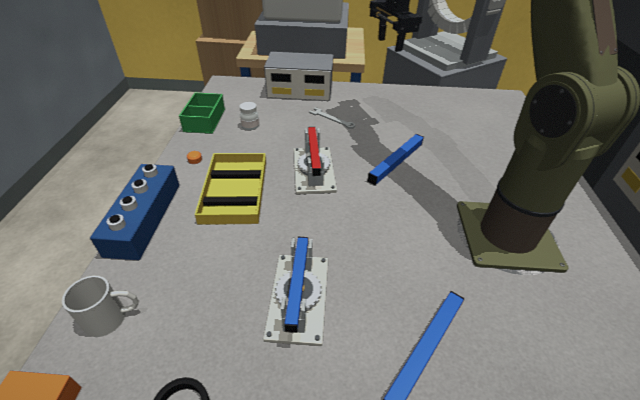

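The top view shows the red bar in its stand around (418,189), the tray around (363,110), and the blue bar in its stand around (224,197). I'll enlarge the red stand and tray region.

Run:
```python
import cv2,pickle
d=pickle.load(open("cams.pkl","rb"))
im=d["top"]["img"][65:230,300:475,::-1]
cv2.imwrite("pics/c1.png",cv2.resize(im,(0,0),fx=3.6,fy=3.6,interpolation=cv2.INTER_CUBIC))
```

```text
(no output)
```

View pics/c1.png

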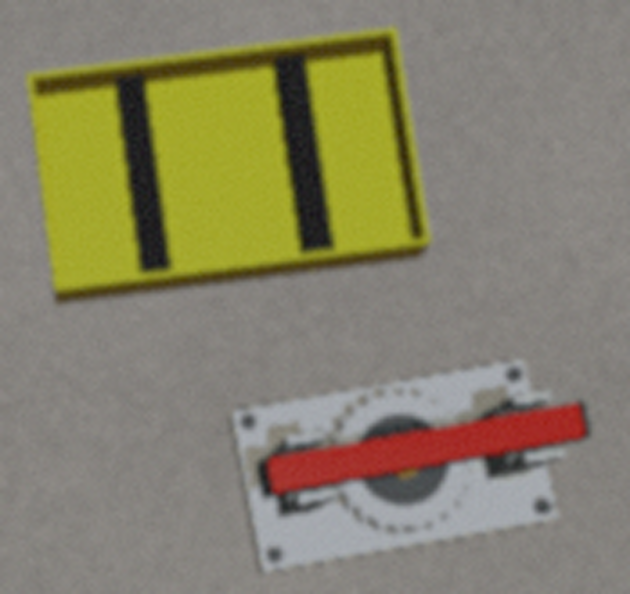

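The crop shows:
- **Red bar top:** ends at about (266,478) and (586,420).
- **Tray rim corners:** (28,75), (396,29), (430,245) and (57,292).
- **Stand plate corners:** (234,410), (522,362), (556,518) and (264,571).

```bash
cat > h.py <<'E'
import numpy as np,cv2,pickle
from cell import *
d=pickle.load(open("cams.pkl","rb"))
def back(px,z,n="top"):
    c=d[n];R=cv2.Rodrigues(c["rvec"])[0];o=-R.T@np.ravel(c["tvec"])
    p=np.array(px,float).reshape(-1,2)
    r=np.c_[p,np.ones(len(p))]@np.linalg.inv(c["K"]).T@R
    return (o+r*((z-o[2])/r[:,2])[:,None])[:,:2]
def proj(P,n): 
    c=d[n];return cv2.projectPoints(np.array(P,float).reshape(-1,3),c["rvec"],c["tvec"],c["K"],None)[0].reshape(-1,2)
E
python3 - <<'E'
from h import *
f=lambda L:(np.array(L)+.5)/3.6-.5+[300,65]
for nm,L,z in(("bar",[(262,462),(270,495),(583,403),(589,436)],84),("tray",[(28,75),(57,292),(396,29),(430,245)],34),("plate",[(234,410),(264,571),(522,362),(556,518)],8)):
    w=back(f(L),z);c=w.mean(0);a=(w[0]+w[1]-w[2]-w[3])/2
    print(nm,w.round(1).tolist(),c.round(1),"len",np.linalg.norm(a).round(1),"wid",np.linalg.norm(w[0]-w[1]).round(1),"axisang deg from x",np.degrees(np.arctan2(a[1],a[0])).round(2))
    h=a/2; print(proj([[*(c+h),z],[*(c-h),z]],"side").round(1).tolist())
s=get_obs();R=s["tool_rot"];print(s["tool_pos"],np.degrees(np.arctan2(R[1,1],R[0,1])))
E
```

```text
bar [[482.1, -109.8], [461.7, -113.8], [512.9, -307.6], [492.4, -309.8]] [ 487.3 -210.2] len 199.3 wid 20.8 axisang deg from x 98.89
[[316.1, 168.1], [310.7, 126.2]]
tray [[754.7, 28.4], [605.5, 12.9], [779.3, -219.2], [629.9, -233.6]] [ 692.3 -102.9] len 248.3 wid 150.0 axisang deg from x 95.67
[[225.0, 213.7], [238.4, 152.7]]
plate [[528.1, -103.4], [419.7, -118.8], [555.3, -298.0], [449.4, -313.8]] [ 488.1 -208.5] len 196.9 wid 109.6 axisang deg from x 98.31
[[315.0, 190.6], [310.6, 148.2]]
[ 280.38335573 -557.93928166  237.97944421] -63.30714480613705
```

Call:
move_arm:
  targets:
    - {"translation":[0.031,-0.02,0.0035],"delta_rot":[0,0,-0.114],"hand":1}
    - {"translation":[0.062,-0.04,0.007],"delta_rot":[0,0,-0.228],"hand":1}
    - {"translation":[0.093,-0.06,0.01],"delta_rot":[0,0,-0.342],"hand":1}
    - {"translation":[0.124,-0.079,0.014],"delta_rot":[0,0,-0.456],"hand":1}
    - {"translation":[0.155,-0.099,0.018],"delta_rot":[0,0,-0.57],"hand":1}
    - {"translation":[0.186,-0.119,0.021],"delta_rot":[0,0,-0.684],"hand":1}
    - {"translation":[0.217,-0.139,0.025],"delta_rot":[0,0,-0.8],"hand":1}
    - {"translation":[0.248,-0.159,0.028],"delta_rot":[0,0,-0.912],"hand":1}
    - {"translation":[0.279,-0.179,0.032],"delta_rot":[0,0,-1.026],"hand":1}
    - {"translation":[0.31,-0.198,0.035],"delta_rot":[0,0,-1.14],"hand":1}
    - {"translation":[0.341,-0.218,0.039],"delta_rot":[0,0,-1.253],"hand":1}
    - {"translation":[0.341,-0.218,0.039],"delta_rot":[0,0,-1.253],"hand":1}

```text
time_s: 1.3
tool_pos: [490.4, -204.3, 199.6]
tool_rot: [[-0.158, 0.987, 0.003], [0.987, 0.158, 0.004], [0.004, 0.003, -1.0]]
contact_force: [0.6, 1.2, -0.5]
grip_width: 0.998
grip_force: 0.0
```

Call:
move_arm:
  targets:
    - {"translation":[0,0,0],"delta_rot":[0,0,0],"hand":1}
    - {"translation":[0,0,0],"delta_rot":[0,0,0],"hand":1}
    - {"translation":[0,0,0],"delta_rot":[0,0,0],"hand":1}

```text
time_s: 1.6
tool_pos: [486.6, -212.1, 199.6]
tool_rot: [[-0.144, 0.99, -0.001], [0.99, 0.144, -0.001], [-0.001, -0.001, -1.0]]
contact_force: [0.3, 0.0, -0.4]
grip_width: 1.002
grip_force: 0.0
```

Run:
```python
from h import *
s=get_obs();R=s["tool_rot"];print(s["time_s"],s["tool_pos"],R,np.degrees(np.arctan2(R[1,1],R[0,1])),s["qpos"],s["contact_force"])
for n in("top","side"):
    c=camera(n);cv2.imwrite(f"pics/{n}1.png",c["img"][:,:,::-1])
a=cv2.imread("pics/top1.png")[90:250,320:520];b=cv2.imread("pics/side1.png")[40:200,230:430]
cv2.imwrite("pics/c2.png",cv2.resize(np.hstack([a,b]),(0,0),fx=2,fy=2,interpolation=cv2.INTER_CUBIC))
```

```text
1.6 [ 486.58013448 -212.1334973   199.61369747] [[-1.44390423e-01  9.89520406e-01 -8.79020003e-04]
 [ 9.89520401e-01  1.44389515e-01 -1.02143138e-03]
 [-8.83805919e-04 -1.01729313e-03 -9.99999092e-01]] 8.301933268370766 [ 0.61967501  0.65475792 -0.4854993   1.88169845  0.44997269  0.71549067
  0.0184304 ] [ 0.29528975  0.00405755 -0.42546712]
```

View pics/c2.png

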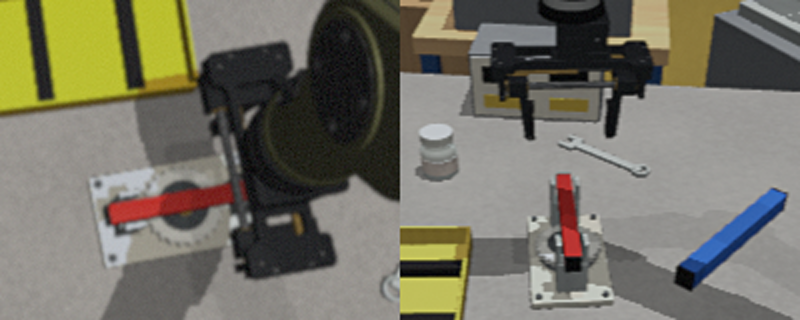

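The side view shows the fingers straddling the red bar: their midpoint is at about 568, in line with the bar. I'll descend, then check before closing.

Call:
move_arm:
  targets:
    - {"translation":[0.001,0,0.02],"delta_rot":[0,0,0],"hand":1}
    - {"translation":[0.002,0,0.04],"delta_rot":[0,0,0],"hand":1}
    - {"translation":[0.002,0,0.06],"delta_rot":[0,0,0],"hand":1}
    - {"translation":[0.002,0,0.08],"delta_rot":[0,0,0],"hand":1}
    - {"translation":[0.002,0,0.095],"delta_rot":[0,0,0],"hand":1}
    - {"translation":[0.002,0,0.108],"delta_rot":[0,0,0],"hand":1}
    - {"translation":[0.002,0,0.12],"delta_rot":[0,0,0],"hand":1}
    - {"translation":[0.002,0,0.13],"delta_rot":[0,0,0],"hand":1}
    - {"translation":[0.002,0,0.138],"delta_rot":[0,0,0],"hand":1}
    - {"translation":[0.002,0,0.143],"delta_rot":[0,0,0],"hand":1}
    - {"translation":[0.002,0,0.143],"delta_rot":[0,0,0],"hand":1}
    - {"translation":[0.002,0,0.143],"delta_rot":[0,0,0],"hand":1}

```text
time_s: 2.9
tool_pos: [487.4, -208.5, 56.9]
tool_rot: [[-0.148, 0.989, 0.0], [0.989, 0.148, -0.0], [-0.0, 0.0, -1.0]]
contact_force: [-0.0, -0.4, 0.5]
grip_width: 1.001
grip_force: 0.0
```

Run:
```python
from h import *
for n in("top","side"):
    c=camera(n);cv2.imwrite(f"pics/{n}2.png",c["img"][:,:,::-1])
a=cv2.imread("pics/top2.png")[130:250,350:500];b=cv2.imread("pics/side2.png")[80:200,240:390]
cv2.imwrite("pics/c3.png",cv2.resize(np.hstack([a,b]),(0,0),fx=2.6,fy=2.6,interpolation=cv2.INTER_CUBIC))
```

```text
(no output)
```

View pics/c3.png

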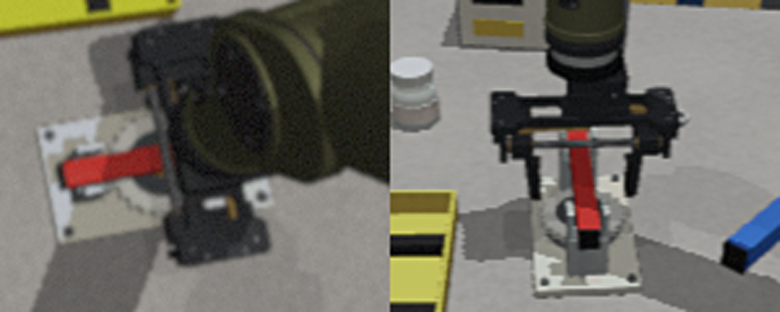

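The fingers straddle the bar at mid-length with about equal gaps, at roughly x 535 and 632 around the bar at 580. Closing now.

Call:
move_arm:
  targets:
    - {"translation":[0,0,0],"delta_rot":[0,0,0],"hand":0.5}
    - {"translation":[0,0,0],"delta_rot":[0,0,0],"hand":0.35}
    - {"translation":[0,0,0],"delta_rot":[0,0,0],"hand":0.28}
    - {"translation":[0,0,0],"delta_rot":[0,0,0],"hand":0.1}
    - {"translation":[0,0,0],"delta_rot":[0,0,0],"hand":0}
    - {"translation":[0,0,0],"delta_rot":[0,0,0],"hand":0}
    - {"translation":[0,0,0],"delta_rot":[0,0,0],"hand":0}
    - {"translation":[0,0,0],"delta_rot":[0,0,0],"hand":0}
    - {"translation":[0,0,0],"delta_rot":[0,0,0],"hand":0}
    - {"translation":[0,0,0],"delta_rot":[0,0,0],"hand":0}
  force: 40

```text
time_s: 4.0
tool_pos: [487.3, -208.5, 56.7]
tool_rot: [[-0.148, 0.989, 0.0], [0.989, 0.148, -0.0], [-0.0, 0.0, -1.0]]
contact_force: [0.5, 0.1, 0.1]
grip_width: 0.244
grip_force: 40.0
```

Call:
move_arm:
  targets:
    - {"translation":[0,0,-0.003],"delta_rot":[0,0,0],"hand":0}
    - {"translation":[0,0,-0.009],"delta_rot":[0,0,0],"hand":0}
    - {"translation":[0,0,-0.017],"delta_rot":[0,0,0],"hand":0}
    - {"translation":[0,0,-0.027],"delta_rot":[0,0,0],"hand":0}
    - {"translation":[0,0,-0.037],"delta_rot":[0,0,0],"hand":0}
    - {"translation":[0,0,-0.047],"delta_rot":[0,0,0],"hand":0}
    - {"translation":[0,0,-0.056],"delta_rot":[0,0,0],"hand":0}
    - {"translation":[0,0,-0.063],"delta_rot":[0,0,0],"hand":0}
    - {"translation":[0,0,-0.068],"delta_rot":[0,0,0],"hand":0}
    - {"translation":[0,0,-0.07],"delta_rot":[0,0,0],"hand":0}
    - {"translation":[0,0,-0.07],"delta_rot":[0,0,0],"hand":0}
    - {"translation":[0,0,-0.07],"delta_rot":[0,0,0],"hand":0}

```text
time_s: 5.2
tool_pos: [487.0, -208.5, 126.5]
tool_rot: [[-0.148, 0.989, -0.001], [0.989, 0.148, 0.0], [0.0, -0.001, -1.0]]
contact_force: [-0.8, -0.3, -2.5]
grip_width: 0.246
grip_force: 40.0
```

Run:
```python
from h import *
for n in("top","side"):
    c=camera(n);cv2.imwrite(f"pics/{n}3.png",c["img"][:,:,::-1])
s=get_obs();R=s["tool_rot"];t=s["tool_pos"];print(s["time_s"],t,R)
D=np.array([693,-103,t[2]])-t;print("tool shift to tray",D@R,np.degrees(np.arctan2(R[1,0],R[0,0])))
a=cv2.imread("pics/top3.png")[130:250,350:500];b=cv2.imread("pics/side3.png")[60:180,240:390]
cv2.imwrite("pics/c4.png",cv2.resize(np.hstack([a,b]),(0,0),fx=2.6,fy=2.6,interpolation=cv2.INTER_CUBIC))
```

```text
5.3 [ 486.97265444 -208.46382392  126.38339628] [[-1.47549574e-01  9.89054448e-01 -6.49884327e-04]
 [ 9.89054639e-01  1.47549679e-01  1.16258025e-04]
 [ 2.10875741e-04 -6.25617287e-04 -9.99999782e-01]]
tool shift to tray [ 7.39102372e+01  2.19333416e+02 -1.21632927e-01] 98.48494758599224
```

View pics/c4.png

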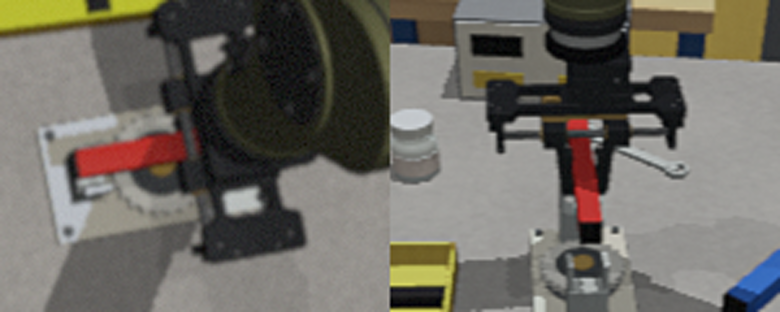

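The bar is clear of both brackets and looks level. Next is the move over the tray.

Call:
move_arm:
  targets:
    - {"translation":[0.003,0.009,0],"delta_rot":[0,0,0.002],"hand":0}
    - {"translation":[0.01,0.03,0],"delta_rot":[0,0,0.007],"hand":0}
    - {"translation":[0.02,0.059,0],"delta_rot":[0,0,0.013],"hand":0}
    - {"translation":[0.03,0.088,0],"delta_rot":[0,0,0.02],"hand":0}
    - {"translation":[0.04,0.118,0],"delta_rot":[0,0,0.027],"hand":0}
    - {"translation":[0.05,0.148,0],"delta_rot":[0,0,0.033],"hand":0}
    - {"translation":[0.059,0.175,0],"delta_rot":[0,0,0.04],"hand":0}
    - {"translation":[0.066,0.196,0],"delta_rot":[0,0,0.045],"hand":0}
    - {"translation":[0.071,0.211,0],"delta_rot":[0,0,0.049],"hand":0}
    - {"translation":[0.074,0.219,0],"delta_rot":[0,0,0.05],"hand":0}
    - {"translation":[0.074,0.219,0],"delta_rot":[0,0,0.05],"hand":0}
    - {"translation":[0.074,0.219,0],"delta_rot":[0,0,0.05],"hand":0}

```text
time_s: 6.5
tool_pos: [692.1, -103.5, 126.3]
tool_rot: [[-0.098, 0.995, -0.001], [0.995, 0.098, -0.001], [-0.0, -0.002, -1.0]]
contact_force: [-0.5, -0.2, -2.0]
grip_width: 0.243
grip_force: 40.0
```

Call:
move_arm:
  targets:
    - {"translation":[0,0,0.004],"delta_rot":[0,0,0],"hand":0}
    - {"translation":[0,0,0.012],"delta_rot":[0,0,0],"hand":0}
    - {"translation":[0,0,0.024],"delta_rot":[0,0,0],"hand":0}
    - {"translation":[0,0,0.036],"delta_rot":[0,0,0],"hand":0}
    - {"translation":[0,0,0.048],"delta_rot":[0,0,0],"hand":0}
    - {"translation":[0,0,0.06],"delta_rot":[0,0,0],"hand":0}
    - {"translation":[0,0,0.07],"delta_rot":[0,0,0],"hand":0}
    - {"translation":[0,0,0.078],"delta_rot":[0,0,0],"hand":0}
    - {"translation":[0,0,0.083],"delta_rot":[0,0,0],"hand":0}
    - {"translation":[0,0,0.085],"delta_rot":[0,0,0],"hand":0}
    - {"translation":[0,0,0.085],"delta_rot":[0,0,0],"hand":0}

```text
time_s: 7.6
tool_pos: [693.0, -103.0, 41.7]
tool_rot: [[-0.098, 0.995, 0.0], [0.995, 0.098, -0.0], [-0.0, 0.0, -1.0]]
contact_force: [-0.7, 0.1, -2.7]
grip_width: 0.249
grip_force: 40.0
```

Run:
```python
from h import *
for n in("top","side"):
    c=camera(n);cv2.imwrite(f"pics/{n}4.png",c["img"][:,:,::-1])
a=cv2.imread("pics/top4.png")[60:180,290:440];b=cv2.imread("pics/side4.png")[120:240,170:320]
cv2.imwrite("pics/c5.png",cv2.resize(np.hstack([a,b]),(0,0),fx=2.6,fy=2.6,interpolation=cv2.INTER_CUBIC))
```

```text
(no output)
```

View pics/c5.png

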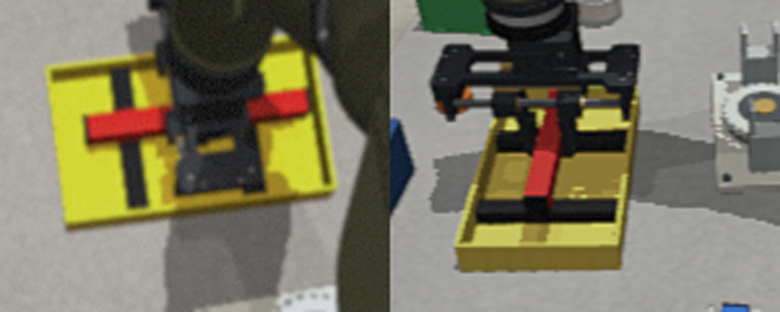

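The bar is centred and level over the strips, and contact should come about 25 mm lower. I'll lower it slowly.

Call:
move_arm:
  targets:
    - {"translation":[0,0,0.004],"delta_rot":[0,0,0],"hand":0}
    - {"translation":[0,0,0.009],"delta_rot":[0,0,0],"hand":0}
    - {"translation":[0,0,0.014],"delta_rot":[0,0,0],"hand":0}
    - {"translation":[0,0,0.018],"delta_rot":[0,0,0],"hand":0}
    - {"translation":[0,0,0.021],"delta_rot":[0,0,0],"hand":0}
    - {"translation":[0,0,0.023],"delta_rot":[0,0,0],"hand":0}
    - {"translation":[0,0,0.024],"delta_rot":[0,0,0],"hand":0}
    - {"translation":[0,0,0.0245],"delta_rot":[0,0,0],"hand":0}
    - {"translation":[0,0,0.025],"delta_rot":[0,0,0],"hand":0}
    - {"translation":[0,0,0.025],"delta_rot":[0,0,0],"hand":0}

```text
time_s: 8.7
tool_pos: [693.0, -103.1, 16.9]
tool_rot: [[-0.098, 0.995, 0.0], [0.995, 0.098, -0.0], [-0.0, 0.0, -1.0]]
contact_force: [-0.6, -0.3, -1.9]
grip_width: 0.243
grip_force: 40.0
```

Call:
move_arm:
  targets:
    - {"translation":[0,0,0.0005],"delta_rot":[0,0,0],"hand":0}
    - {"translation":[0,0,0.0005],"delta_rot":[0,0,0],"hand":0}
    - {"translation":[0,0,0.0005],"delta_rot":[0,0,0],"hand":0.3}
    - {"translation":[0,0,0.0005],"delta_rot":[0,0,0],"hand":0.4}
    - {"translation":[0,0,0.0005],"delta_rot":[0,0,0],"hand":0.6}
    - {"translation":[0,0,0.0005],"delta_rot":[0,0,0],"hand":0.6}
    - {"translation":[0,0,0.0005],"delta_rot":[0,0,0],"hand":0.6}
    - {"translation":[0,0,0.0005],"delta_rot":[0,0,0],"hand":0.6}

```text
time_s: 9.5
tool_pos: [692.9, -103.1, 16.2]
tool_rot: [[-0.098, 0.995, 0.0], [0.995, 0.098, -0.0], [-0.0, 0.0, -1.0]]
contact_force: [0.3, 0.0, -0.2]
grip_width: 0.598
grip_force: 0.0
```

Call:
move_arm:
  targets:
    - {"translation":[0,0,-0.005],"delta_rot":[0,0,0],"hand":0.6}
    - {"translation":[0,0,-0.015],"delta_rot":[0,0,0],"hand":0.6}
    - {"translation":[0,0,-0.03],"delta_rot":[0,0,0],"hand":0.6}
    - {"translation":[0,0,-0.05],"delta_rot":[0,0,0],"hand":0.6}
    - {"translation":[0,0,-0.07],"delta_rot":[0,0,0],"hand":0.6}
    - {"translation":[0,0,-0.09],"delta_rot":[0,0,0],"hand":0.6}
    - {"translation":[0,0,-0.11],"delta_rot":[0,0,0],"hand":0.6}
    - {"translation":[0,0,-0.125],"delta_rot":[0,0,0],"hand":0.6}
    - {"translation":[0,0,-0.135],"delta_rot":[0,0,0],"hand":0.6}
    - {"translation":[0,0,-0.14],"delta_rot":[0,0,0],"hand":0.6}
    - {"translation":[0,0,-0.14],"delta_rot":[0,0,0],"hand":0.6}
    - {"translation":[0,0,-0.14],"delta_rot":[0,0,0],"hand":0.6}

```text
time_s: 10.7
tool_pos: [692.3, -103.1, 155.4]
tool_rot: [[-0.098, 0.995, -0.001], [0.995, 0.098, -0.0], [0.0, -0.001, -1.0]]
contact_force: [0.1, -0.3, -0.4]
grip_width: 0.596
grip_force: 0.0
```

Run:
```python
from h import *
for n in("top","side"):
    c=camera(n);cv2.imwrite(f"pics/{n}5.png",c["img"][:,:,::-1])
cv2.imwrite("pics/c6.png",np.hstack([cv2.imread("pics/top5.png")[:,100:480],cv2.imread("pics/side5.png")[:,60:400]]))
```

```text
(no output)
```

View pics/c6.png

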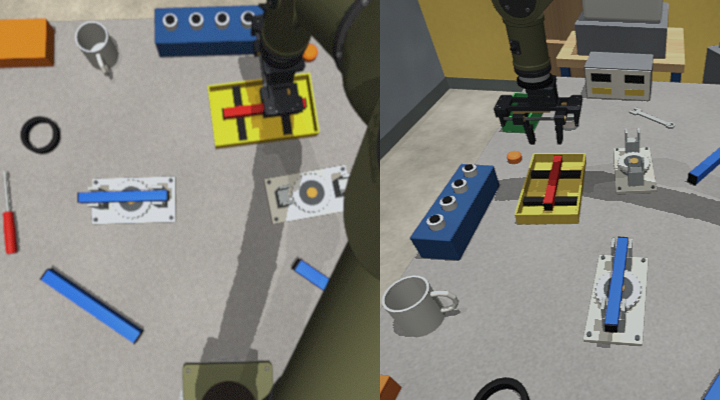

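The red bar lies centred across both strips, near (553,183) in the side view. The gripper is clear of it, and the blue bar is still in its stand.

```bash
python3 -c "
from cell import *
print(finish_job())"
```

```text
the job is handed in; nothing more can be done
None
```

I lifted the red bar level out of its brackets, laid it centred across both rubber strips in the yellow tray, let go and handed the job in at about 11 s; the blue bar is still seated in its stand, and no verdict was returned.

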